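# Fit the platen to the tart press

### The arm

A 6-joint arm with a two-finger parallel gripper is mounted at the origin on the work surface. World frame = base frame: x ahead of the robot, y to its left, z up, the work surface at z = 0. Lengths are in m, angles in rad, forces in N, time in s.
With the tool pointing down it reaches from about 0.35 to 0.875 m from the base axis. Payload 4.2 kg.
Tool frame: the origin (TCP) lies where the fingers leave the gripper's body, on its centre line; the fingertips stand 73 mm ahead of it and the grasp point (between the pads) lies 54 mm ahead of it; z points along the fingers, x is the direction in which the jaws open and shut, and the axes are right-handed (so a half turn about z gives the same grasp; the last joint's range is limited). The gripper opens to 85 mm and grips with 20 to 120 N. Pads are 22 mm wide; open, the fingers measure 114 mm over their backs; the gripper's body (76 mm by 85 mm) begins 54 mm behind the grasp point. The pads swing forward as they close: fully open they stand 13 mm farther back than shut.
Start: joints at [1.491, 0.385, 0.008, 0, -1.194, -0.259], TCP at [0.208, 0.589, 0.304] pointing down, gripper open.
Joint ranges: [-3.14, 3.14], [-1.21, 2.06], [-1.07, 1.41], [-3.16, 2.05], [-2.99, -0.16], [-3.1, 3.1]. Speed limits (rad/s): [2.79, 2.79, 3.14, 3.14, 3.14, 3.14].

### API

Orientations are given as [roll, pitch, yaw] about the fixed x, y, z axes, in that order (R = Rz(yaw) Ry(pitch) Rx(roll)).
In Python, from bench import arm gives the robot as it stands.
- The arm moves only by the tool drive_tool, never from a script. Its argument "motion" is a list of rows, each a list of 7 numbers: the shift along the tool's x, y, z in cm, then the turn, a rotation vector about the tool's x, y, z in degrees, then the closure, from 0 (fully open) to 1 (shut). A call has exactly 10 rows; each row is the pose to reach, as a shift and turn from the pose commanded when the call began, along the tool's axes at that moment; what a row does not reach only later rows make up. A row lasts 1/8 s, in which the tool goes at most 62.5 mm and 10.7 degrees, less where a joint would pass 70% of its speed; a pose out of reach is approached as far as the arm can. A call with a gripper value outside its range is refused whole. The fingers move at their own pace and stop on an object; "grip_force" is the grip in N (left out, the last holds). Time passes only in rows, so rows that repeat a pose let the fingers close, or fill a call up. It gives the time, the measured TCP pose, the force and the opening at its end, in the units of the state.
- arm.state(): the state, without advancing time (a new reading comes with each control period).
- arm.capture(name): name is "scene" or "top"; returns a dict with "pixels" (384x512x3 uint8, blue, green, red), "vertical_fov" (degrees; the focal length in pixels is half the picture's height over the tangent of half this angle, whatever the lens; pixels are square), "cx", "cy" (the principal point, pixels), "position" and "orientation" of the camera in the world. Camera axes: x right, y up, looking along -z (the intrinsics and any distortion apply to the point x, -y, -z); pixel columns grow to the right and rows downward; lengths in m; the calibration is good to about 2 mm. A picture is of the moment at which its call begins. There is no depth.
- arm.close_job(): hands the job in, once; it reports no verdict.
The state is a dict: "time": time; "joint_positions": joint angles; "joint_vel": joint speeds; "tau": joint torques, N m; "position": TCP position; "eef_rot": TCP orientation; "force": force on the tool from outside, world axes, zero at the start; "ft_torque": the same for the moment, N m; "opening": finger opening in m.
Only numpy, scipy, OpenCV 4.12 (cv2) and the standard library are available. Lean on these libraries where they do the work, as an engineer would, in place of code of your own. Each camera call takes 0.05 s, during which the arm holds its last target. There are 200 camera calls.

### The job

Pick the loose platen up by its wooden handle, thread its drilled hub over the press's tall guide rod and, keeping it square, lower it gently so that it pushes the stiff red collar down ahead of it until the die rests centred on the brass mould and the mould's spring has just begun to give; then let go and leave it sitting there. Do not let the platen drop or bind on the rod, do not press the sprung mould far down, and leave the other things on the bench where they are.

Things in the scene. Friction and masses are not known exactly. Their poses are not given: they have to be found in the camera images.
- platen: The loose press platen, about 0.3 to 0.5 kg: a round steel die (56 mm diameter, 14 mm thick), a flat aluminium arm (26 mm wide, between 14 and 24 mm above the underside) and at the arm's far end a drilled aluminium hub. Origin: centre of the die's underside; x points along the arm to the hub, z up. Die underside and hub underside are level with each other. It starts lying flat on the bench. Its mass lies mostly in the die.
- handle (a point): Middle of the grip height of the platen's upright wooden handle, 55 mm above the die's underside, on the die's axis; axes as the platen. The handle is a rectangular post, 24 mm along the platen's x and 22 mm along its y, from 24 to 80 mm above the underside. The moment from pushing the collar acts about the platen's y, so a grip closing along the platen's x holds it square best; grip firmly.
- hub (a point): Centre of the mouth of the hub's bore, at the hub's underside, 90 mm from the die's axis along the platen's x. Hub: 36 mm outside diameter, 40 mm tall, bored right through at 18 mm diameter.
- rod: Origin: top centre of the press's fixed vertical steel guide rod: 16 mm diameter, its top 200 mm above the bench; the last 12 mm taper to 6 mm diameter. Axes as the press: x points from the mould towards the rod.
- press: The press, fixed to the bench: green base 190 x 110 x 20 mm with the rod and the red collar. Origin: bench level, exactly under the mould's axis, 90 mm from the rod's axis. Axes: x towards the rod, z up. The base runs from 55 mm behind the origin to 135 mm ahead of it along x. The brass mould (flat top, 60 mm diameter) stands above the origin on a screw pedestal; its top is set by hand somewhere between 60 and 100 mm above the bench and is not measured.
- collar (a joint): Height of the red stop collar (38 mm diameter, 14 mm tall) on the rod: 0 when its top is 170 mm above the bench, growing in metres as it slides down (up to 0.13). It stays where it is left and slides under a steady 8 N or so.
- mould (a joint): How far the brass mould is pressed down on its spring, in metres: 0 at rest, about 1.5 N per millimetre, solid stop at 0.013. The platen's own weight presses it about 2 to 3 mm.
- bowl: Steel mixing bowl, 150 mm across, 70 mm high; a bystander. Origin under its centre.
- jar: Amber jar with yellow lid, 76 mm diameter, 110 mm high; a bystander. Origin under its centre.
- cutter: Steel ring cutter, 56 mm diameter, 35 mm high; a bystander. Origin under its centre.
- brush: Pastry brush lying on the bench; a bystander.
- tart_tin_a: Aluminium tart tin, 76 mm across, 24 mm high; a bystander. Origin under its centre.
- tart_tin_b: Brass-coloured tart tin, 76 mm across, 24 mm high; a bystander. Origin under its centre.
- scraper_block: Small wooden block, 100 x 50 x 25 mm; a bystander. Origin under its centre.
Mind the look-alikes: they are no part of the job. Leave any purple look-alike of the press alone.

How it is judged:
By the outcome, as a careful person would: the job done as asked, in the order asked, and still so for the second after the job is handed in, with the robot touching nothing.
It also fails if it takes over 70 s, if anything falls off the work surface, if the arm or the gripper's body presses on something with over 40 N, if the wrist force passes 120 N, or if a joint passes its speed limit or range.

## Working session

There is one attempt and no reset: what is moved stays moved. The work goes in short steps, Python scripts to look and compute and a tool call to move; the robot and the scene stay as the last step left them, time stands still between calls to the robot, and variables do not carry over. Pictures are saved under pics/ and viewed, about 8 in all and at most 12, crops included, and the job is handed in when it is done.

Besides the shell and the picture viewer there is one more tool, called after ">>>" in YAML: its name, and indented under it one key for each argument. drive_tool: Moves the arm, as the interface text tells. Its arguments: {"type":"object","properties":{"motion":{"type":"array"},"grip_force":{"type":"number"}},"required":["motion"]}

```bash
mkdir -p pics; ls; python3 - <<'E'
from bench import arm
import cv2
print(arm.state())
for n in ("scene","top"):
    c=arm.capture(n); print({k:v for k,v in c.items() if k!="pixels"})
    cv2.imwrite(f"pics/{n}0.png",c["pixels"])
a=cv2.imread("pics/scene0.png");b=cv2.imread("pics/top0.png")
E
```

```text
pics
{'time': 0.0, 'joint_positions': array([ 1.49059158e+00,  3.85579912e-01,  6.61282390e-03, -4.88084251e-04,
       -1.19402443e+00, -2.58591262e-01]), 'joint_vel': array([-8.65742014e-05,  2.28460719e-04,  6.80525753e-04,  7.85085548e-04,
       -5.57690071e-04, -1.34512106e-03]), 'tau': array([ 4.06829940e-04, -3.92294955e+01,  1.88401258e+01,  4.18608114e+00,
       -4.53083689e-03, -4.25014434e-06]), 'position': array([0.20756066, 0.58907025, 0.30280385]), 'eef_rot': array([-3.14146967e+00, -2.23819845e-03, -1.90977255e+00]), 'force': array([ 0.32755762, -0.55523463, -0.22051539]), 'ft_torque': array([-0.01353578,  0.01921667,  0.02745573]), 'opening': 0.0853082781786235}
{'vertical_fov': 47.702141353684624, 'cx': 255.58239462022186, 'cy': 193.67019708249893, 'position': array([1.4520579 , 0.42878713, 0.97442714]), 'orientation': array([0.90532683, 0.00901903, 1.97903626])}
{'vertical_fov': 51.734379066005445, 'cx': 257.78064630231177, 'cy': 189.07605186040865, 'position': array([0.25012668, 0.02439779, 1.32729471]), 'orientation': array([ 0.18800566, -0.01952433, -1.56895274])}
```

View pics/scene0.png

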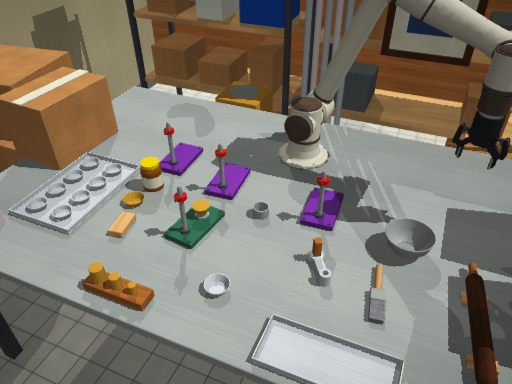

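View pics/top0.png

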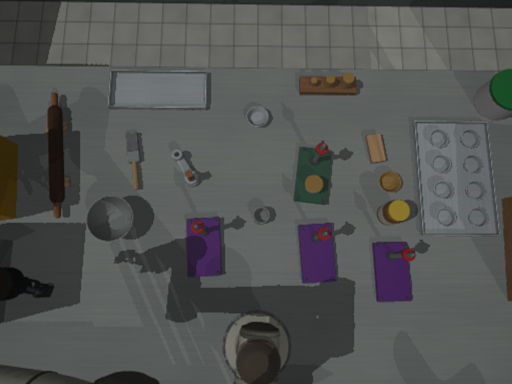

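```bash
cat > h.py <<'E'
import numpy as np, cv2
from scipy.spatial.transform import Rotation as R
from scipy.optimize import least_squares
def K(c):
    h,w=c["pixels"].shape[:2]; f=h/2/np.tan(np.radians(c["vertical_fov"]/2))
    return f,c["cx"],c["cy"]
def proj(c,P):
    f,cx,cy=K(c); p=(np.atleast_2d(P)-c["position"])@R.from_euler("xyz",c["orientation"]).as_matrix()
    return np.c_[cx-f*p[:,0]/p[:,2], cy+f*p[:,1]/p[:,2]]
def onz(c,uv,z):
    f,cx,cy=K(c); d=R.from_euler("xyz",c["orientation"]).apply([(uv[0]-cx)/f,-(uv[1]-cy)/f,-1])
    return c["position"]+d*(z-c["position"][2])/d[2]
def crop(c,u,v,w=80,h=60,s=5,gain=1.0):
    u0,v0=int(u-w//2),int(v-h//2)
    im=cv2.resize(c["pixels"][v0:v0+h,u0:u0+w],None,fx=s,fy=s,interpolation=cv2.INTER_CUBIC)
    im=cv2.convertScaleAbs(im,alpha=gain)
    for k in range(0,w,10):
        cv2.putText(im,str(u0+k),(k*s,8),0,.3,(255,255,255),1); cv2.line(im,(k*s,10),(k*s,15),(255,255,255),1)
    for k in range(10,h,10):
        cv2.putText(im,str(v0+k),(6,k*s+4),0,.3,(255,255,255),1); cv2.line(im,(0,k*s),(5,k*s),(255,255,255),1)
    return im
E
python3 - <<'E'
from h import *
from bench import arm
s,t=arm.capture("scene"),arm.capture("top")
im=np.vstack([np.hstack([crop(s,319,262),crop(s,195,215)]),np.hstack([crop(t,187,168,gain=1.6),crop(t,315,170,gain=1.6)])])
cv2.imwrite("pics/c1.png",im)
# rough: coordinates
for n,uv,z in (("die top",(188,174),.08),("hub",(178,155),.04),("mould",(314,184),.08),("collar",(322,149),.17)): print(n,onz(t,uv,z))
E
```

```text
die top [0.53566895 0.22523574 0.08      ]
hub [0.60988971 0.26734075 0.04      ]
mould [ 0.50518322 -0.18076938  0.08      ]
collar [ 0.59565362 -0.19308371  0.17      ]
```

View pics/c1.png

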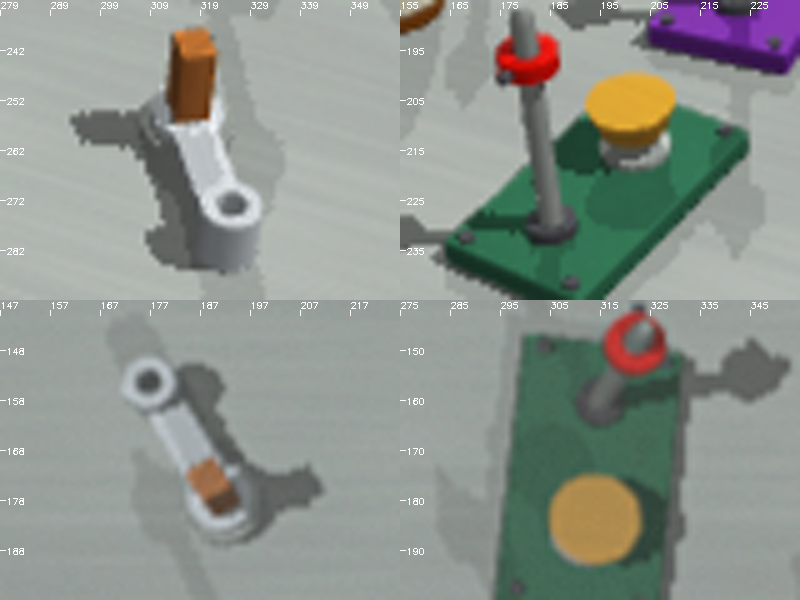

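```bash
cat >> h.py <<'E'
def mask(c,name,box):
    hsv=cv2.cvtColor(c["pixels"],cv2.COLOR_BGR2HSV); H,S,V=[hsv[...,i].astype(int) for i in range(3)]
    m={"red":((H<6)|(H>172))&(S>150)&(V>60),"yellow":(H>14)&(H<28)&(S>110)&(V>60),"wood":(H>4)&(H<18)&(S>100)&(V>40),
       "green":(H>60)&(H<90)&(S>80)}[name].astype(np.uint8)
    z=np.zeros_like(m); u0,v0,u1,v1=box; z[v0:v1,u0:u1]=m[v0:v1,u0:u1]
    n,l,st,_=cv2.connectedComponentsWithStats(z,connectivity=8)
    return (l==1+np.argmax(st[1:,4])).astype(np.uint8)
def hullstats(p):
    h=cv2.convexHull(np.float32(p).reshape(-1,1,2)); m=cv2.moments(h)
    return np.r_[m["m10"]/m["m00"],m["m01"]/m["m00"]], h[:,0]
def maskhull(m):
    v,u=np.nonzero(m); return hullstats(np.vstack([np.c_[u+a,v+b] for a in(-.5,.5) for b in(-.5,.5)]))
A=np.linspace(0,2*np.pi,48,endpoint=False)
def circ(x,y,z,r): return np.c_[x+r*np.cos(A),y+r*np.sin(A),0*A+z]
E
python3 - <<'E'
from h import *
from bench import arm
s,t=arm.capture("scene"),arm.capture("top")
def fit(name,boxes,model,x0):
    obs=[maskhull(mask(c,name,b)) for c,b in zip((s,t),boxes)]
    def f(x):
        r=[]
        for c,(ce,h) in zip((s,t),obs):
            cc,hh=hullstats(proj(c,model(x)))
            r+=list(2*(cc-ce))+list(.3*(hh.min(0)-h.min(0)))+list(.3*(hh.max(0)-h.max(0)))
        return np.array(r)
    q=least_squares(f,x0); print(name,q.x.round(4),"res",q.fun.round(2)); return q.x
boxes=((155,170,235,245),(275,135,355,205))
col=fit("red",((165,180,195,210),(310,135,335,160)),lambda x:np.vstack([circ(*x[:2],.156,.019),circ(*x[:2],.17,.019)]),[.595,-.193])
gr=fit("green",boxes,lambda x:np.array([[x[0]+a*np.cos(x[2])-b*np.sin(x[2]),x[1]+a*np.sin(x[2])+b*np.cos(x[2]),z] for a in(-.055,.135) for b in(-.055,.055) for z in (0,.02)]),[.5,-.18,-.14])
hd=fit("wood",((305,230,335,260),(178,160,205,190)),lambda x:np.array([[x[0]+a*np.cos(x[2])-b*np.sin(x[2]),x[1]+a*np.sin(x[2])+b*np.cos(x[2]),z] for a in(-.012,.012) for b in(-.011,.011) for z in (.024,.08)]),[.535,.225,.5])
# mould disc: top view centroid at given z
ct,ht=maskhull(mask(t,"yellow",(300,170,330,200))); print("mould top px",ct,np.ptp(ht,axis=0))
cs,hs=maskhull(mask(s,"yellow",(185,195,215,218))); print("mould scene hull", hs.min(0),hs.max(0))
for z in (.06,.07,.08,.09,.10): 
    p=onz(t,ct,z); e=proj(s,circ(*p,.03)); print(z,p[:2].round(4),"scene disc",e.min(0).round(1),e.max(0).round(1), "top",np.ptp(proj(t,circ(*p,.03)),axis=0).round(1))
for c,uv in((s,(325.2,272.4)),(t,(176.4,153.6))): 
    p=onz(c,uv,.04); print("hub",p, np.hypot(*(p[:2]-hd[:2])),np.arctan2(*(p[:2]-hd[:2])[::-1]))
print("press->collar",col-gr[:2],np.hypot(*(col-gr[:2])),np.arctan2(*(col-gr[:2])[::-1]))
E
```

```text
red [ 0.6011 -0.1931] res [ 1.22 -2.1   0.21 -0.53  0.28 -0.1   0.32 -1.71 -0.16 -0.36  0.2   0.02]
green [ 0.5094 -0.1769 -0.2173] res [ 3.46 -1.9   0.02 -1.66  0.88  1.29 -0.04 -0.6  -1.3  -0.35  1.12  0.89]
wood [0.54   0.2242 0.5   ] res [ 0.17  0.07 -0.17 -0.23  0.25  0.27  0.91  0.07 -0.26 -0.48  0.59  0.47]
mould top px [313.64503817 183.3326972 ] [18. 18.]
mould scene hull [191.5 199.5] [209.5 214.5]
0.06 [ 0.5115 -0.1829] scene disc [192.1 199.4] [210.3 211. ] top [18.3 17.9]
0.07 [ 0.5094 -0.1813] scene disc [192.5 196.8] [210.8 208.3] top [18.4 18.1]
0.08 [ 0.5074 -0.1797] scene disc [193.  194.2] [211.3 205.7] top [18.6 18.2]
0.09 [ 0.5053 -0.178 ] scene disc [193.4 191.6] [211.8 203.1] top [18.7 18.4]
0.1 [ 0.5032 -0.1764] scene disc [193.9 189. ] [212.4 200.4] top [18.9 18.5]
hub [0.61738311 0.27292179 0.04      ] 0.09139183170783059 0.5619355509694154
hub [0.61470752 0.27287636 0.04      ] 0.08911427683806424 0.5775024357447606
press->collar [ 0.09170021 -0.01616235] 0.09311363883454571 -0.1744602050767029
```

```bash
cat > fit.py <<'E'
from h import *
def loc(x,y,a,P): 
    P=np.atleast_2d(P); return np.c_[x+P[:,0]*np.cos(a)-P[:,1]*np.sin(a), y+P[:,0]*np.sin(a)+P[:,1]*np.cos(a),P[:,2]]
box=lambda X,Y,Z:np.array([[a,b,c] for a in X for b in Y for c in Z])
E
python3 - <<'E'
from fit import *
from bench import arm
C=[arm.capture("scene"),arm.capture("top")]
ob={}
for n,b in {"red":((165,180,195,210),(310,135,335,160)),"green":((155,170,235,245),(275,135,355,205)),"wood":((305,230,335,260),(178,160,205,190)),"yellow":((185,195,215,218),(300,170,330,200))}.items():
    ob[n]=[maskhull(mask(c,n,bb)) for c,bb in zip(C,b)]
hubpx=[(325.2,272.4),(176.4,153.6)]
def f(x,lab=False):
    pr,zm,pl,off=x[:3],x[3]/10,x[4:7],[x[7:9],x[9:11]]; r=[];L=[]
    M={"red":loc(*pr,np.vstack([circ(.09,0,.156,.019),circ(.09,0,.17,.019)])),"green":loc(*pr,box((-.055,.135),(-.055,.055),(0,.02))),
       "wood":loc(*pl,box((-.012,.012),(-.011,.011),(.024,.08))),"yellow":loc(*pr,circ(0,0,zm,.03))}
    for i,c in enumerate(C):
        for n in M:
            p=proj(c,M[n])+off[i]; cc,hh=hullstats(p); ce,h=ob[n][i]; sc=n=="yellow" and i==0
            q=[] if sc or n=="green" else list(cc-ce)
            q+=list(.4*(hh.min(0)-h.min(0)))+([.4*(hh.max(0)-h.max(0))[0]] if sc else list(.4*(hh.max(0)-h.max(0))))
            L.append((i,n,np.round(q,2))); r+=q
        q=list(proj(c,loc(*pl,[.09,0,.04]))[0]+off[i]-hubpx[i]); L.append((i,"hub",np.round(q,2))); r+=q
    r+=list(.3*x[7:11])
    return L if lab else np.array(r)
q=least_squares(f,[.507,-.18,-.17,.7,.54,.224,.57,0.1,.1,.1,.1],diff_step=2e-3,x_scale=[.01,.01,.1,.1,.01,.01,.1,1,1,1,1])
print(q.x.round(4),q.cost); [print(*l) for l in f(q.x,True)]
E
```

```text
[ 0.5098 -0.1853 -0.0937  0.6074  0.5377  0.2241  0.5628 -0.3585  0.9048
 -0.5148 -0.2976] 6.497853751054026
0 red [ 0.32 -0.52  0.18 -0.49  0.27  0.08]
0 green [-0.04 -1.9  -0.06  2.09]
0 wood [-0.1   0.42 -0.38 -0.21  0.34  0.56]
0 yellow [-0.07  0.06  0.01]
0 hub [-0.29 -0.05]
1 red [-0.04 -0.68 -0.32 -0.38  0.15  0.12]
1 green [-0.27 -0.18  0.44  0.37]
1 wood [-0.01  0.44 -0.59 -0.5   0.62  0.8 ]
1 yellow [0.25 0.21 0.11 0.03 0.2  0.01]
1 hub [-0.29 -0.05]
```

```bash
cat > joint.py <<'E'
from fit import *
from bench import arm
C=[arm.capture("scene"),arm.capture("top")]
ob={}
for n,b in {"red":((165,180,195,210),(310,135,335,160)),"green":((145,170,245,260),(275,135,355,215)),"wood":((305,230,335,260),(178,160,205,190)),"yellow":((185,195,215,218),(300,170,330,200))}.items():
    ob[n]=[maskhull(mask(c,n,bb)) for c,bb in zip(C,b)]
    if n=="green": print([(h.min(0),h.max(0)) for _,h in ob[n]])
hubpx=[(325.2,272.4),(176.4,153.6)]
def f(x,lab=False):
    pr,zm,pl,off=x[:3],x[3]/10,x[4:7],[x[7:9],x[9:11]]; r=[];L=[]
    M={"red":loc(*pr,np.vstack([circ(.09,0,.156,.019),circ(.09,0,.17,.019)])),"green":loc(*pr,box((-.055,.135),(-.055,.055),(0,.02))),
       "wood":loc(*pl,box((-.012,.012),(-.011,.011),(.024,.08))),"yellow":loc(*pr,circ(0,0,zm,.03))}
    for i,c in enumerate(C):
        for n in M:
            p=proj(c,M[n])+off[i]; cc,hh=hullstats(p); ce,h=ob[n][i]; sc=n=="yellow" and i==0
            q=[] if sc or n=="green" else list(cc-ce)
            q+=list(.4*(hh.min(0)-h.min(0)))+([.4*(hh.max(0)-h.max(0))[0]] if sc else list(.4*(hh.max(0)-h.max(0))))
            L.append((i,n,np.round(q,2))); r+=q
        q=list(proj(c,loc(*pl,[.09,0,.04]))[0]+off[i]-hubpx[i]); L.append((i,"hub",np.round(q,2))); r+=q
    r+=list(.3*x[7:11])
    return L if lab else np.array(r)
q=least_squares(f,[.507,-.18,-.17,.7,.54,.224,.57,0.1,.1,.1,.1],diff_step=2e-3,x_scale=[.01,.01,.1,.1,.01,.01,.1,1,1,1,1])
print(q.x.round(4),q.cost); [print(*l) for l in f(q.x,True)]
st=arm.state(); print(st["time"])
np.save("q.npy",q.x)
E
python3 joint.py
```

```text
[(array([163.5, 205.5], dtype=float32), array([224.5, 248.5], dtype=float32)), (array([294.5, 146.5], dtype=float32), array([329.5, 203.5], dtype=float32))]
[ 0.5101 -0.185  -0.0974  0.6114  0.5376  0.224   0.5631 -0.345   1.0576
 -0.4752 -0.267 ] 4.317928983114026
0 red [ 0.31 -0.3   0.16 -0.41  0.25  0.17]
0 green [-0.06 -1.81 -0.04  0.59]
0 wood [-0.09  0.52 -0.38 -0.17  0.34  0.6 ]
0 yellow [-0.05  0.11  0.02]
0 hub [-0.28  0.05]
1 red [-0.1  -0.69 -0.3  -0.41  0.16  0.09]
1 green [-0.31 -0.23  0.47  0.37]
1 wood [ 0.02  0.51 -0.57 -0.47  0.65  0.84]
1 yellow [ 0.21  0.11  0.09 -0.01  0.19 -0.03]
1 hub [-0.24  0.04]
0.5
```

```bash
cat > go.py <<'E'
import sys
from h import *
from bench import arm
def go(p,yaw,st=None):
    st=st or arm.state(); R0=R.from_euler("xyz",st["eef_rot"]); R1=R.from_euler("xyz",[np.pi,0,yaw])
    print("t",st["time"].__round__(2),"shift cm",(R0.inv().apply(np.array(p)-st["position"])*100).round(2),"turn",np.degrees((R0.inv()*R1).as_rotvec()).round(2),"open",round(st["opening"],4),"F",st["force"].round(1),"T",st["ft_torque"].round(2),"pos",st["position"].round(4),"rpy",st["eef_rot"].round(4))
if __name__=="__main__": a=list(map(float,sys.argv[1:])); go(a[:3],a[3])
E
python3 go.py .5376 .224 .24 -2.579
```

```text
t 0.5 shift cm [ 23.5  -43.26   6.39] turn [-0.000e+00 -1.000e-02  3.835e+01] open 0.0856 F [ 0.2  0.1 -0.3] T [ 0.01  0.04 -0.06] pos [0.2077 0.5894 0.3039] rpy [ 3.1416e+00 -1.0000e-04 -1.9096e+00]
```

What could be mistaken in the scene view:
- **Platen:** the only real one is at (319,262), with upright wooden handle and drilled hub. The brush at (377,290) and the wooden block at (122,224) are just wood.
- **Press:** the green one is at (195,222). The purple look-alikes are at (180,158), (228,180) and (322,208).

The crop confirmed the platen, with its handle at (193,53) in the crop, and the green press with the red collar and brass mould. I'm moving above the handle.

>>> drive_tool:
  motion:
    - [2.3,-4.3,0.2,0,0,4,0]
    - [4.7,-8.6,0.5,0,0,8,0]
    - [7,-13,1,0,0,12,0]
    - [9.4,-17.3,2,0,0,16,0]
    - [11.8,-21.6,3,0,0,20,0]
    - [14.1,-26,4,0,0,24,0]
    - [16.4,-30.3,5,0,0,28,0]
    - [18.8,-34.6,5.7,0,0,32,0]
    - [21.2,-39,6.2,0,0,36,0]
    - [23.5,-43.26,6.39,0,0,38.35,0]

```text
time: 1.75
position: [0.5385, 0.2227, 0.2399]
eef_rot: [-3.142, -0.0, -2.58]
force: [0.6, 0.7, 0.3]
opening: 0.0853
```

```bash
python3 go.py .5376 .224 .109 -2.579; python3 - <<'E'
from h import *
from bench import arm
s,t=arm.capture("scene"),arm.capture("top")
cv2.imwrite("pics/c2.png",np.hstack([crop(s,319,240,80,110,5),crop(t,187,168,80,110,5,1.6)]))
E
```

```text
t 1.75 shift cm [ 0.    0.16 13.09] turn [-0.   -0.01 -0.08] open 0.0853 F [0.6 0.7 0.3] T [ 0.06 -0.02 -0.04] pos [0.5385 0.2227 0.2399] rpy [-3.1416e+00 -1.0000e-04 -2.5804e+00]
```

View pics/c2.png

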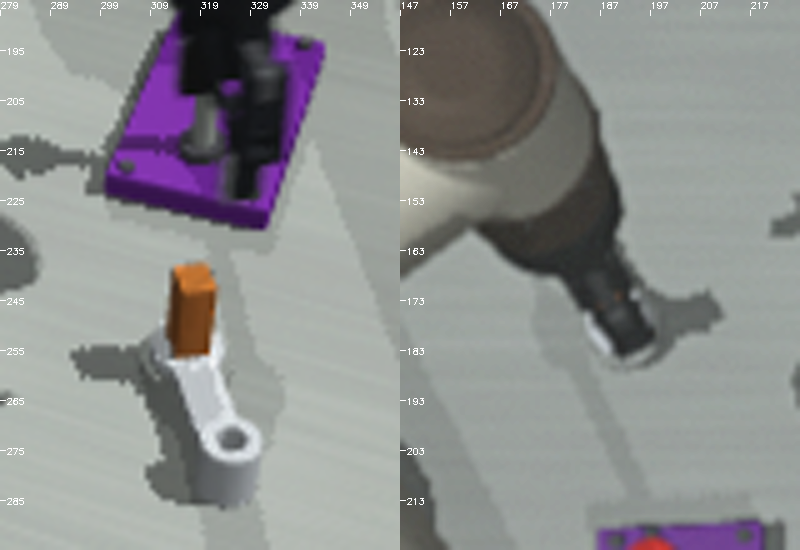

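>>> drive_tool:
  motion:
    - [0,0.1,2,0,0,0,0]
    - [0,0.16,4,0,0,0,0]
    - [0,0.16,6,0,0,0,0]
    - [0,0.16,8,0,0,0,0]
    - [0,0.16,10,0,0,0,0]
    - [0,0.16,11.5,0,0,0,0]
    - [0,0.16,12.5,0,0,0,0]
    - [0,0.16,13.1,0,0,0,0]
    - [0,0.16,13.1,0,0,0,0.3]
    - [0,0.16,13.1,0,0,0,0.5]
  grip_force: 60

```text
time: 3.1
position: [0.5371, 0.2256, 0.1096]
eef_rot: [3.142, 0.001, -2.579]
force: [-0.1, 0.3, 0.0]
opening: 0.052
```

>>> drive_tool:
  motion:
    - [0,0,0,0,0,0,0.6]
    - [0,0,0,0,0,0,0.7]
    - [0,0,0,0,0,0,0.8]
    - [0,0,0,0,0,0,1]
    - [0,0,0,0,0,0,1]
    - [0,0,0,0,0,0,1]
    - [0,0,0,0,0,0,1]
    - [0,0,0,0,0,0,1]
    - [0,0,0,0,0,0,1]
    - [0,0,0,0,0,0,1]
  grip_force: 110

```text
time: 4.35
position: [0.5377, 0.226, 0.1099]
eef_rot: [-3.141, 0.003, -2.578]
force: [1.8, 2.2, 4.9]
opening: 0.0226
```

```bash
python3 go.py .5376 .224 .109 -2.579
```

```text
t 4.35 shift cm [ 0.11 -0.17  0.09] turn [-0.01  0.17  0.04] open 0.0226 F [1.8 2.2 4.9] T [ 0.34 -0.52  0.01] pos [0.5377 0.226  0.1099] rpy [-3.1414e+00  3.0000e-03 -2.5783e+00]
```

>>> drive_tool:
  motion:
    - [0,0,-0.5,0,0,0,1]
    - [0,0,-1.5,0,0,0,1]
    - [0,0,-3.5,0,0,0,1]
    - [0,0,-6.5,0,0,0,1]
    - [0,0,-10,0,0,0,1]
    - [0,0,-13.5,0,0,0,1]
    - [0,0,-17,0,0,0,1]
    - [0,0,-20,0,0,0,1]
    - [0,0,-22,0,0,0,1]
    - [0,0,-23,0,0,0,1]

```text
time: 5.6
position: [0.5361, 0.225, 0.3395]
eef_rot: [3.141, -0.001, -2.579]
force: [-0.1, -0.0, -3.9]
opening: 0.0227
```

```bash
python3 go.py .506 -.1845 .34 -3.239
```

```text
t 5.6 shift cm [ 24.38 -33.04  -0.05] turn [ 2.00e-02 -5.00e-02  3.78e+01] open 0.0227 F [-0.1 -0.  -3.9] T [-0.06  0.08 -0.01] pos [0.5361 0.225  0.3395] rpy [ 3.1410e+00 -7.0000e-04 -2.5792e+00]
```

>>> drive_tool:
  motion:
    - [1.2,-1.7,0,0,0,2,1]
    - [3.7,-5,0,0,0,6,1]
    - [6.5,-8.8,0,0,0,10,1]
    - [9.5,-12.9,0,0,0,15,1]
    - [12.5,-17,0,0,0,20,1]
    - [15.5,-21,0,0,0,25,1]
    - [18.5,-25,0,0,0,29,1]
    - [21.3,-28.9,0,0,0,33,1]
    - [23.4,-31.7,0,0,0,36,1]
    - [24.4,-33,0,0,0,37.8,1]

```text
time: 6.85
position: [0.5047, -0.186, 0.3375]
eef_rot: [3.141, -0.004, 3.04]
force: [-0.6, 0.2, -2.6]
opening: 0.0228
```

>>> drive_tool:
  motion:
    - [0,0,0,0,0,0,1]
    - [0,0,0,0,0,0,1]
    - [0,0,0,0,0,0,1]
    - [0,0,0,0,0,0,1]
    - [0,0,0,0,0,0,1]
    - [0,0,0,0,0,0,1]
    - [0,0,0,0,0,0,1]
    - [0,0,0,0,0,0,1]
    - [0,0,0,0,0,0,1]
    - [0,0,0,0,0,0,1]

```text
time: 8.1
position: [0.5064, -0.1839, 0.339]
eef_rot: [-3.142, 0.0, 3.045]
force: [0.5, 0.0, -3.7]
opening: 0.0227
```

```bash
python3 go.py .506 -.1845 .34 -3.239; python3 - <<'E'
from h import *
from bench import arm
s,t=arm.capture("scene"),arm.capture("top")
cv2.imwrite("pics/c3.png",np.hstack([crop(s,190,195,66,100,6),crop(t,325,155,66,100,6,1.6)]))
E
```

```text
t 8.1 shift cm [ 0.03 -0.06 -0.1 ] turn [-0.    0.    0.02] open 0.0227 F [ 0.5  0.  -3.7] T [0.02 0.01 0.02] pos [ 0.5064 -0.1839  0.339 ] rpy [-3.1416  0.      3.0445]
```

View pics/c3.png

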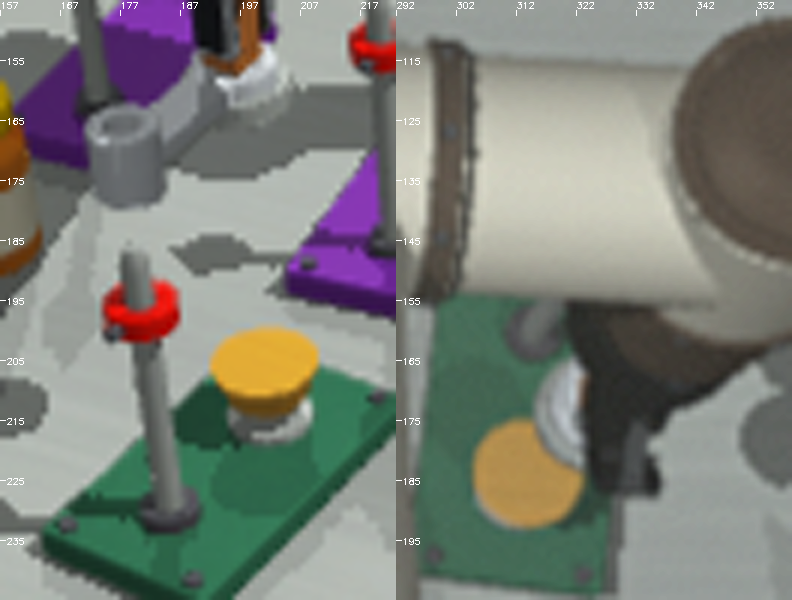

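```bash
cat > rel.py <<'E'
from fit import *
from bench import arm
s=arm.capture("scene"); st=arm.state()
zb=st["position"][2]-.1099
def lsq(f,x0): return least_squares(f,x0,diff_step=1e-3)
# hub edges read from crop
def fh(x):
    top=proj(s,circ(*x,zb+.04,.018)); bot=proj(s,circ(*x,zb,.018))
    return np.r_[top[:,0].min()-170.75,top[:,0].max()-183.75,top[:,1].min()-161.6,bot[:,1].max()-179.25,bot[:,0].min()-172.1,bot[:,0].max()-184.1, top.mean(0)-[177.25,165.25]]
h=lsq(fh,[.596,-.193]); print("hub",h.x.round(4),h.fun.round(2))
ce,H=maskhull(mask(s,"red",(165,180,195,210)))
def fc(x):
    cc,hh=hullstats(proj(s,np.vstack([circ(*x,.156,.019),circ(*x,.17,.019)])))
    return np.r_[2*(cc-ce),.4*(hh.min(0)-H.min(0)),.4*(hh.max(0)-H.max(0))]
c=lsq(fc,[.6,-.193]); print("collar",c.x.round(4),c.fun.round(2))
print("rod top tip",onz(s,(178.75,185.6),.2))
a=st["eef_rot"][2]; x=-np.array([np.cos(a),np.sin(a)])
print("hub by kinematics",(st["position"][:2]+.09*x).round(4),"yaw",np.arctan2(x[1],x[0]))
E
python3 rel.py
```

```text
hub [ 0.5941 -0.1962] [-0.12 -0.51 -0.21  0.53  0.3   0.66 -0.31 -0.35]
collar [ 0.6062 -0.1921] [-0.04 -0.    0.04 -0.3   0.14  0.3 ]
rod top tip [ 0.60171849 -0.19494771  0.2       ]
hub by kinematics [ 0.596  -0.1926] yaw -0.09711023237694162
```

```bash
python3 - <<'E'
from h import *
from bench import arm
s=arm.capture("scene"); t={"pixels":cv2.imread("pics/top0.png")}
cv2.imwrite("pics/c4.png",np.hstack([crop(s,180,200,34,50,11),crop(t,320,152,34,50,11,1.6)]))
E
```

```text
(no output)
```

View pics/c4.png

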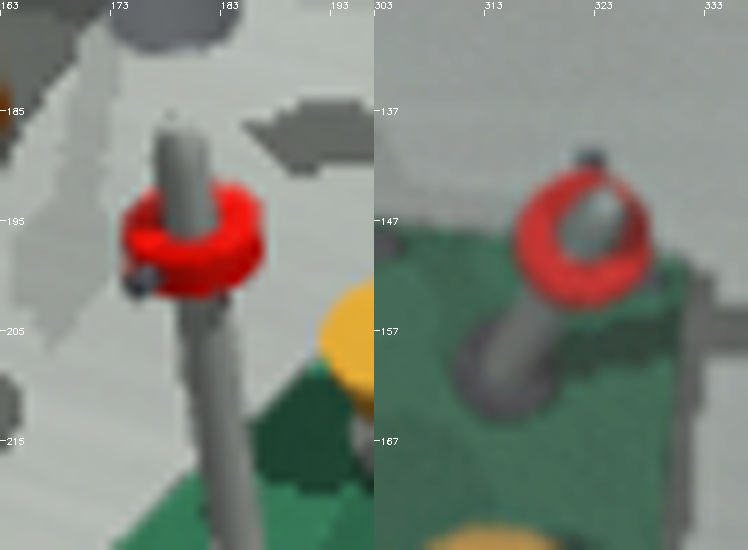

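```bash
cat > edge.py <<'E'
from fit import *
from bench import arm
def grad(im,s=1.0):
    g=cv2.GaussianBlur(im.astype(np.float32),(0,0),s); gx=cv2.Sobel(g,cv2.CV_32F,1,0); gy=cv2.Sobel(g,cv2.CV_32F,0,1)
    return np.sqrt((gx**2+gy**2).sum(2))
def dens(h,step=.5):
    h=np.vstack([h,h[:1]]); out=[]
    for a,b in zip(h[:-1],h[1:]):
        n=max(1,int(np.linalg.norm(b-a)/step)); out.append(a+(b-a)*np.arange(n)[:,None]/n)
    return np.vstack(out)
def hull(c,P): return dens(hullstats(proj(c,P))[1])
def cyl(x,y,z0,z1,r0,r1=None): return np.vstack([circ(x,y,z0,r0),circ(x,y,z1,r1 or r0)])
def score(G,p): return cv2.remap(G,np.float32(p[:,0])[None],np.float32(p[:,1])[None],cv2.INTER_LINEAR).mean()
def search(c,curve,x0,rng=.012,n=49,im=None):
    G=grad(c["pixels"] if im is None else im); d=np.linspace(-rng,rng,n)
    S=np.array([[score(G,curve(x0[0]+a,x0[1]+b)) for b in d] for a in d]); i,j=np.unravel_index(S.argmax(),S.shape)
    return np.round([x0[0]+d[i],x0[1]+d[j]],4),round(S.max(),1)
E
python3 - <<'E'
from edge import *
s=arm.capture("scene");t=arm.capture("top");s0=cv2.imread("pics/scene0.png");t0=cv2.imread("pics/top0.png")
zb=arm.state()["position"][2]-.1099
hubc=lambda c,z:(lambda x,y:np.vstack([hull(c,cyl(x,y,z,z+.04,.018)),proj(c,circ(x,y,z+.04,.018))]))
colc=lambda c,top:(lambda x,y:np.vstack([hull(c,cyl(x,y,top-.014,top,.019)),proj(c,circ(x,y,top,.019))]))
rodc=lambda c:(lambda x,y:hull(c,np.vstack([cyl(x,y,.175,.188,.008),circ(x,y,.2,.003)])))
print("hub held scene",search(s,hubc(s,zb),[.596,-.193]))
print("hub start scene",search(s,hubc(s,0),[.614,.272],im=s0)," top",search(t,hubc(t,0),[.614,.272],im=t0))
for T in(.17,.167,.164): print("collar",T,"scene",search(s,colc(s,T),[.6,-.193])," top",search(t,colc(t,T),[.6,-.193],im=t0))
print("rod tip scene",search(s,rodc(s),[.6,-.193])," top",search(t,rodc(t),[.6,-.193],im=t0))
for z in(.06,.065,.07): print("mould",z,"scene",search(s,lambda x,y:proj(s,circ(x,y,z,.03)),[.51,-.184])," top",search(t,lambda x,y:proj(t,circ(x,y,z,.03)),[.51,-.184],im=t0))
E
```

```text
hub held scene (array([ 0.5955, -0.195 ]), np.float32(229.6))
hub start scene (array([0.617, 0.271]), np.float32(214.6))  top (array([0.603, 0.268]), np.float32(110.3))
collar 0.17 scene (array([ 0.607, -0.192]), np.float32(408.2))  top (array([ 0.5995, -0.193 ]), np.float32(177.3))
collar 0.167 scene (array([ 0.6045, -0.194 ]), np.float32(409.4))  top (array([ 0.6005, -0.1935]), np.float32(177.4))
collar 0.164 scene (array([ 0.601 , -0.1965]), np.float32(409.8))  top (array([ 0.601, -0.194]), np.float32(177.5))
rod tip scene (array([ 0.611 , -0.1905]), np.float32(322.1))  top (array([ 0.5895, -0.202 ]), np.float32(158.8))
mould 0.06 scene (array([ 0.512, -0.185]), np.float32(365.2))  top (array([ 0.511, -0.182]), np.float32(181.9))
mould 0.065 scene (array([ 0.517, -0.182]), np.float32(364.7))  top (array([ 0.51  , -0.1815]), np.float32(181.9))
mould 0.07 scene (array([ 0.522 , -0.1785]), np.float32(364.0))  top (array([ 0.509 , -0.1805]), np.float32(181.9))
```

The edge fits agree on the rod being about 5 to 6 mm further along the arm direction, with some uncertainty along the camera's line of sight. I'll shift there, go down to just above the rod tip, then feel for the taper.

>>> drive_tool:
  motion:
    - [-0.3,0,0,0,0,0,1]
    - [-0.6,0,0.2,0,0,0,1]
    - [-0.6,0,0.8,0,0,0,1]
    - [-0.6,0,1.4,0,0,0,1]
    - [-0.6,0,1.9,0,0,0,1]
    - [-0.6,0,2.3,0,0,0,1]
    - [-0.6,0,2.6,0,0,0,1]
    - [-0.6,0,2.6,0,0,0,1]
    - [-0.6,0,2.6,0,0,0,1]
    - [-0.6,0,2.6,0,0,0,1]

```text
time: 9.65
position: [0.5124, -0.1845, 0.3132]
eef_rot: [-3.142, 0.0, 3.045]
force: [0.2, -0.2, -4.3]
opening: 0.0229
```

```bash
python3 go.py .512 -.1845 .308 -3.2387
```

```text
t 9.65 shift cm [ 0.04 -0.    0.52] turn [-0.    0.03  0.  ] open 0.0229 F [ 0.2 -0.2 -4.3] T [0.03 0.11 0.02] pos [ 0.5124 -0.1845  0.3132] rpy [-3.1416e+00  5.0000e-04  3.0445e+00]
```

>>> drive_tool:
  motion:
    - [0,0,0.1,0,0,0,1]
    - [0,0,0.2,0,0,0,1]
    - [0,0,0.3,0,0,0,1]
    - [0,0,0.4,0,0,0,1]
    - [0,0,0.5,0,0,0,1]
    - [0,0,0.6,0,0,0,1]
    - [0,0,0.7,0,0,0,1]
    - [0,0,0.7,0,0,0,1]
    - [0,0,0.7,0,0,0,1]
    - [0,0,0.7,0,0,0,1]

```text
time: 10.9
position: [0.5124, -0.1845, 0.3061]
eef_rot: [-3.142, 0.0, 3.045]
force: [0.4, -0.2, -4.0]
opening: 0.0227
```

```bash
python3 go.py .512 -.1845 .308 -3.2387
```

```text
t 10.9 shift cm [ 0.04 -0.01 -0.19] turn [-0.    0.01  0.  ] open 0.0227 F [ 0.4 -0.2 -4. ] T [0.05 0.1  0.  ] pos [ 0.5124 -0.1845  0.3061] rpy [-3.1416e+00  1.0000e-04  3.0445e+00]
```

>>> drive_tool:
  motion:
    - [0,0,0.05,0,0,0,1]
    - [0,0,0.1,0,0,0,1]
    - [0,0,0.15,0,0,0,1]
    - [0,0,0.2,0,0,0,1]
    - [0,0,0.25,0,0,0,1]
    - [0,0,0.3,0,0,0,1]
    - [0,0,0.3,0,0,0,1]
    - [0,0,0.3,0,0,0,1]
    - [0,0,0.3,0,0,0,1]
    - [0,0,0.3,0,0,0,1]

```text
time: 12.15
position: [0.5124, -0.1845, 0.303]
eef_rot: [-3.142, 0.0, 3.045]
force: [0.3, 0.1, -2.9]
opening: 0.0227
```

```bash
python3 go.py .512 -.1845 .308 -3.2387
```

```text
t 12.15 shift cm [ 0.04 -0.01 -0.5 ] turn [-0.  0.  0.] open 0.0227 F [ 0.3  0.1 -2.9] T [-0.04  0.11  0.04] pos [ 0.5124 -0.1845  0.303 ] rpy [-3.1416  0.      3.0445]
```

>>> drive_tool:
  motion:
    - [0,0,0.05,0,0,0,1]
    - [0,0,0.1,0,0,0,1]
    - [0,0,0.15,0,0,0,1]
    - [0,0,0.2,0,0,0,1]
    - [0,0,0.2,0,0,0,1]
    - [0,0,0.2,0,0,0,1]
    - [0,0,0.2,0,0,0,1]
    - [0,0,0.2,0,0,0,1]
    - [0,0,0.2,0,0,0,1]
    - [0,0,0.2,0,0,0,1]

```text
time: 13.4
position: [0.5124, -0.1845, 0.301]
eef_rot: [3.142, 0.0, 3.044]
force: [-0.3, -0.7, -3.4]
opening: 0.023
```

```bash
python3 - <<'E'
from go import *
for i in range(4):
    st=arm.state(); print(st["force"].round(2),st["ft_torque"].round(3)); arm.capture("scene")
s,t=arm.capture("scene"),arm.capture("top")
cv2.imwrite("pics/c5.png",np.hstack([crop(s,185,195,40,54,10),crop(t,320,160,40,54,10,1.6)]))
E
python3 go.py .512 -.1845 .308 -3.2387
```

```text
[-0.27 -0.68 -3.44] [-0.007  0.035 -0.021]
[-0.18  0.   -3.24] [-0.007  0.133  0.037]
[ 0.15  0.59 -3.44] [0.042 0.098 0.049]
[ 0.62  0.59 -3.37] [ 0.019  0.056 -0.015]
t 13.7 shift cm [ 0.04 -0.01 -0.7 ] turn [0. 0. 0.] open 0.023 F [ 0.1  0.2 -3.9] T [ 0.06  0.13 -0.04] pos [ 0.5124 -0.1845  0.301 ] rpy [3.1416 0.     3.0445]
```

View pics/c5.png

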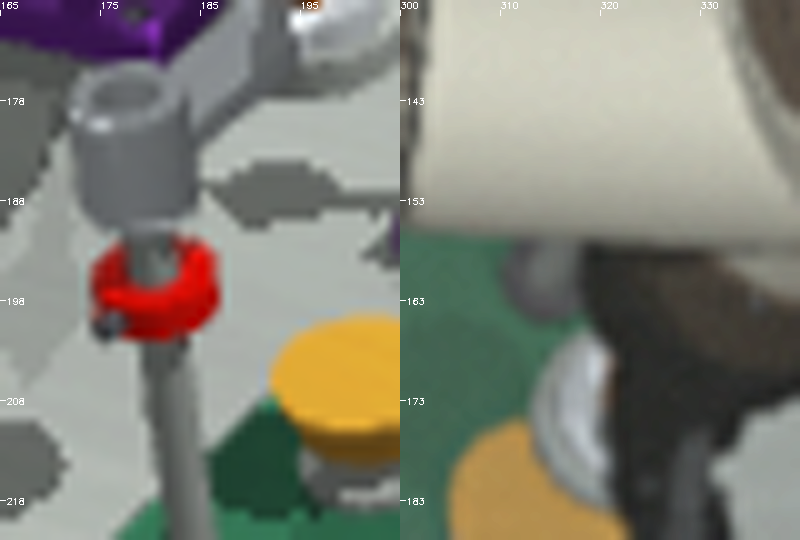

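```bash
python3 - <<'E'
from edge import *
s=arm.capture("scene"); st=arm.state(); zb=st["position"][2]-.1099
n=np.array([-.588,.81]); d=np.array([-.81,-.588])
kin=st["position"][:2]-.09*np.array([np.cos(st["eef_rot"][2]),np.sin(st["eef_rot"][2])]); print("kin hub",kin,zb)
def rep(l,x): print(l,x,"lateral rel kin",(n@(x-kin)*1e3).round(1),"depth",(d@(x-kin)*1e3).round(1))
for r in (.0175,.018,.0185): rep("hub r%g"%r,search(s,lambda x,y:np.vstack([hull(s,cyl(x,y,zb,zb+.04,r)),proj(s,circ(x,y,zb+.04,r))]),kin)[0])
for T in(.17,.165): rep("collar %g"%T,search(s,lambda x,y:np.vstack([hull(s,cyl(x,y,T-.014,T,.019)),proj(s,circ(x,y,T,.019))]),kin)[0])
# rod shaft edges only between z .05 and .145: lateral
G=grad(s["pixels"])
best=[]
for l in np.arange(-.008,.008,.00025):
    x=kin+l*n; P=[np.r_[x+k*n*.008,z] for k in(-1,1) for z in np.linspace(.05,.145,60)]
    best.append((score(G,proj(s,P)),l))
print("rod shaft lateral mm",max(best)[1]*1e3)
E
```

```text
kin hub [ 0.60194036 -0.19319322] 0.19110329650280106
hub r0.0175 [ 0.6024 -0.1957] lateral rel kin -2.3 depth 1.1
hub r0.018 [ 0.6019 -0.1957] lateral rel kin -2.0 depth 1.5
hub r0.0185 [ 0.6019 -0.1952] lateral rel kin -1.6 depth 1.2
collar 0.17 [ 0.6079 -0.1917] lateral rel kin -2.3 depth -5.7
collar 0.165 [ 0.6024 -0.1952] lateral rel kin -1.9 depth 0.8
rod shaft lateral mm -2.499999999999995
```

>>> drive_tool:
  motion:
    - [0,0,0.05,0,0,0,1]
    - [0,0,0.1,0,0,0,1]
    - [0,0,0.15,0,0,0,1]
    - [0,0,0.2,0,0,0,1]
    - [0,0,0.25,0,0,0,1]
    - [0,0,0.3,0,0,0,1]
    - [0,0,0.35,0,0,0,1]
    - [0,0,0.4,0,0,0,1]
    - [0,0,0.4,0,0,0,1]
    - [0,0,0.4,0,0,0,1]

```text
time: 15.0
position: [0.5125, -0.1844, 0.297]
eef_rot: [3.142, 0.0, 3.045]
force: [0.0, 0.8, -4.1]
opening: 0.0228
```

```bash
cat > ff.py <<'E'
from go import *
f=[];q=[]
for i in range(6):
    st=arm.state(); f.append(st["force"]); q.append(st["ft_torque"]); arm.capture("scene")
print("F",np.mean(f,0).round(2),"T",np.mean(q,0).round(3),"pos",st["position"].round(4),"rpy",st["eef_rot"].round(4),"t",round(st["time"],2), "open",round(st["opening"],4))
E
python3 ff.py
```

```text
F [ 0.89  0.79 -3.25] T [ 0.208 -0.179  0.057] pos [ 0.5125 -0.1844  0.2971] rpy [3.1415e+00 4.0000e-04 3.0445e+00] t 15.25 open 0.0225
```

>>> drive_tool:
  motion:
    - [-0.02,0.02,0,0,0,0,1]
    - [-0.05,0.05,0,0,0,0,1]
    - [-0.05,0.05,0,0,0,0,1]
    - [-0.05,0.05,0,0,0,0,1]
    - [-0.05,0.05,0.05,0,0,0,1]
    - [-0.05,0.05,0.1,0,0,0,1]
    - [-0.05,0.05,0.15,0,0,0,1]
    - [-0.05,0.05,0.2,0,0,0,1]
    - [-0.05,0.05,0.2,0,0,0,1]
    - [-0.05,0.05,0.2,0,0,0,1]

```text
time: 16.55
position: [0.5129, -0.184, 0.295]
eef_rot: [-3.142, -0.0, 3.045]
force: [-0.0, -0.1, -2.3]
opening: 0.0226
```

```bash
python3 ff.py
```

```text
F [-0.2  -0.06 -3.3 ] T [0.021 0.07  0.015] pos [ 0.5129 -0.184   0.295 ] rpy [ 3.1416 -0.      3.0445] t 16.8 open 0.0227
```

>>> drive_tool:
  motion:
    - [0,0,0.1,0,0,0,1]
    - [0,0,0.2,0,0,0,1]
    - [0,0,0.3,0,0,0,1]
    - [0,0,0.4,0,0,0,1]
    - [0,0,0.5,0,0,0,1]
    - [0,0,0.6,0,0,0,1]
    - [0,0,0.7,0,0,0,1]
    - [0,0,0.8,0,0,0,1]
    - [0,0,0.8,0,0,0,1]
    - [0,0,0.8,0,0,0,1]

```text
time: 18.1
position: [0.5129, -0.184, 0.287]
eef_rot: [-3.142, 0.0, 3.045]
force: [-0.1, 0.2, -3.0]
opening: 0.0229
```

```bash
python3 ff.py
```

```text
F [-0.3   0.07 -3.8 ] T [ 0.001  0.052 -0.   ] pos [ 0.5129 -0.184   0.287 ] rpy [3.1416e+00 1.0000e-04 3.0445e+00] t 18.35 open 0.0228
```

>>> drive_tool:
  motion:
    - [-0.03,0.03,0.1,0,0,0,1]
    - [-0.03,0.03,0.2,0,0,0,1]
    - [-0.03,0.03,0.3,0,0,0,1]
    - [-0.03,0.03,0.4,0,0,0,1]
    - [-0.03,0.03,0.6,0,0,0,1]
    - [-0.03,0.03,0.8,0,0,0,1]
    - [-0.03,0.03,1.0,0,0,0,1]
    - [-0.03,0.03,1.2,0,0,0,1]
    - [-0.03,0.03,1.4,0,0,0,1]
    - [-0.03,0.03,1.6,0,0,0,1]

```text
time: 19.65
position: [0.5131, -0.1838, 0.2716]
eef_rot: [-3.141, 0.001, 3.045]
force: [-3.3, 1.7, 3.0]
opening: 0.0229
```

```bash
python3 ff.py
```

```text
F [-3.98  1.19  3.62] T [0.394 0.95  0.052] pos [ 0.5132 -0.1838  0.2711] rpy [-3.1415e+00 -1.0000e-04  3.0445e+00] t 19.9 open 0.0225
```

>>> drive_tool:
  motion:
    - [0.02,0,0,0,0,0,1]
    - [0.04,0,0,0,0,0,1]
    - [0.05,0,0,0,0,0,1]
    - [0.05,0,0,0,0,0,1]
    - [0.05,0,0,0,0,0,1]
    - [0.05,0,0,0,0,0,1]
    - [0.05,0,0,0,0,0,1]
    - [0.05,0,0,0,0,0,1]
    - [0.05,0,0,0,0,0,1]
    - [0.05,0,0,0,0,0,1]

```text
time: 21.2
position: [0.513, -0.1837, 0.271]
eef_rot: [-3.142, 0.001, 3.045]
force: [-0.9, -0.7, 0.9]
opening: 0.0228
```

```bash
python3 ff.py; python3 - <<'E'
from h import *
from bench import arm
s=arm.capture("scene")
cv2.imwrite("pics/c6.png",crop(s,190,195,64,56,12))
E
```

```text
F [ 0.1  -0.29  1.11] T [-0.071 -0.261 -0.015] pos [ 0.513  -0.1837  0.271 ] rpy [-3.1416e+00  7.0000e-04  3.0445e+00] t 21.45 open 0.0226
```

View pics/c6.png

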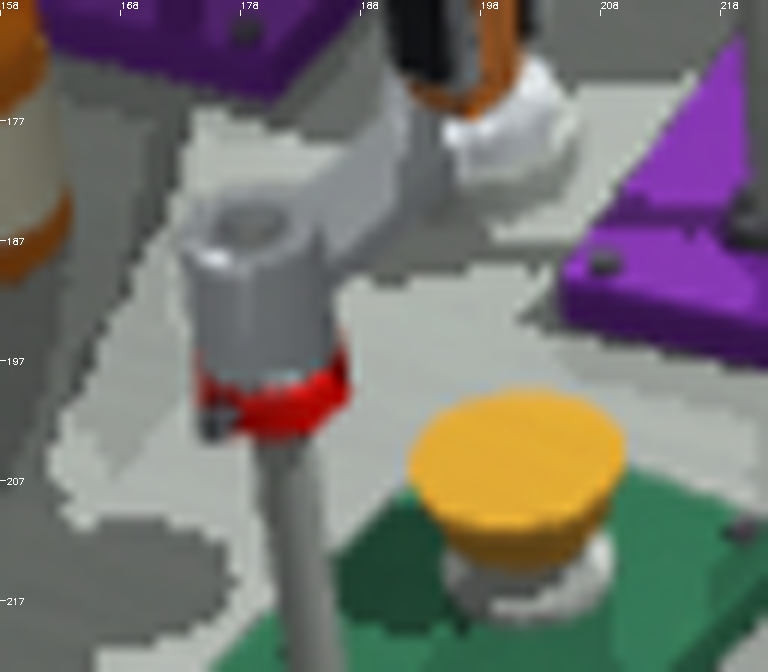

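>>> drive_tool:
  motion:
    - [0,0,0.15,0,0,0,1]
    - [0,0,0.3,0,0,0,1]
    - [0,0,0.5,0,0,0,1]
    - [0,0,0.7,0,0,0,1]
    - [0,0,0.9,0,0,0,1]
    - [0,0,1.1,0,0,0,1]
    - [0,0,1.3,0,0,0,1]
    - [0,0,1.5,0,0,0,1]
    - [0,0,1.7,0,0,0,1]
    - [0,0,1.9,0,0,0,1]

```text
time: 22.8
position: [0.5129, -0.1837, 0.252]
eef_rot: [-3.142, 0.001, 3.045]
force: [0.6, 0.6, 4.3]
opening: 0.023
```

```bash
python3 ff.py
```

```text
F [ 1.5  -0.02  2.38] T [-0.139 -0.934  0.006] pos [ 0.513  -0.1837  0.2517] rpy [3.1415e+00 3.0000e-04 3.0445e+00] t 23.05 open 0.0229
```

>>> drive_tool:
  motion:
    - [-0.01,0,0.2,0,0,0,1]
    - [-0.01,0,0.4,0,0,0,1]
    - [-0.01,0,0.6,0,0,0,1]
    - [-0.01,0,0.8,0,0,0,1]
    - [-0.01,0,1.0,0,0,0,1]
    - [-0.01,0,1.2,0,0,0,1]
    - [-0.01,0,1.4,0,0,0,1]
    - [-0.01,0,1.6,0,0,0,1]
    - [-0.01,0,1.8,0,0,0,1]
    - [-0.01,0,2.0,0,0,0,1]

```text
time: 24.35
position: [0.5129, -0.1837, 0.2319]
eef_rot: [-3.142, 0.0, 3.045]
force: [1.2, 0.3, 4.8]
opening: 0.023
```

```bash
python3 ff.py
```

```text
F [ 2.58 -0.48  2.36] T [-0.172 -1.284 -0.008] pos [ 0.513  -0.1837  0.2317] rpy [3.1415e+00 1.0000e-04 3.0444e+00] t 24.6 open 0.0228
```

>>> drive_tool:
  motion:
    - [-0.03,0,0.2,0,0,0,1]
    - [-0.03,0,0.4,0,0,0,1]
    - [-0.03,0,0.6,0,0,0,1]
    - [-0.03,0,0.8,0,0,0,1]
    - [-0.03,0,1.0,0,0,0,1]
    - [-0.03,0,1.2,0,0,0,1]
    - [-0.03,0,1.4,0,0,0,1]
    - [-0.03,0,1.5,0,0,0,1]
    - [-0.03,0,1.6,0,0,0,1]
    - [-0.03,0,1.7,0,0,0,1]

```text
time: 25.9
position: [0.513, -0.1837, 0.2149]
eef_rot: [3.142, -0.0, 3.044]
force: [1.7, -0.7, 3.8]
opening: 0.0229
```

```bash
python3 ff.py; python3 - <<'E'
from h import *
from bench import arm
s,t=arm.capture("scene"),arm.capture("top")
cv2.imwrite("pics/c7.png",np.hstack([crop(s,195,200,50,50,8),crop(t,315,170,50,50,8,1.6)]))
E
```

```text
F [0.92 0.05 3.14] T [ 0.011 -0.773  0.041] pos [ 0.513  -0.1837  0.2148] rpy [ 3.1415e+00 -5.0000e-04  3.0444e+00] t 26.15 open 0.0226
```

View pics/c7.png

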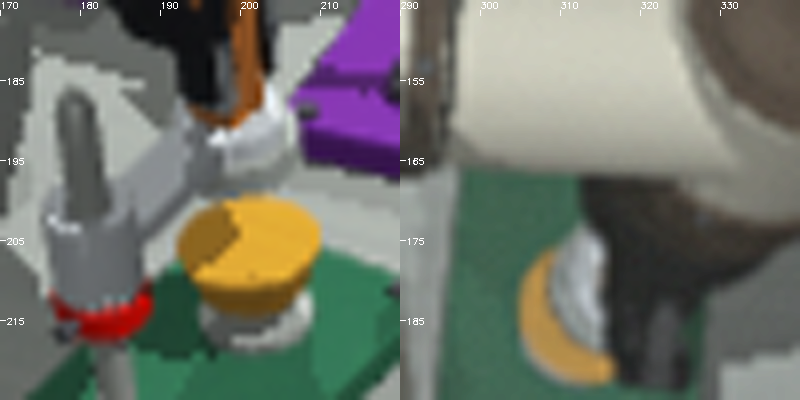

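```bash
python3 - <<'E'
from edge import *
for nm,f in(("top","top0"),("scene","scene0")):
    c=arm.capture(nm); G=grad(cv2.imread(f"pics/{f}.png"))
    edges=[((-.055,-.055),(.135,-.055)),((-.055,.055),(.135,.055)),((-.055,-.055),(-.055,.055)),((.135,-.055),(.135,.055))]
    def cost(x):
        P=[]
        for a,b in edges:
            w=np.linspace(.04,.96,80)[:,None]; P.append(np.c_[np.array(a)+(np.array(b)-a)*w,0*w+.02])
        return -score(G,proj(c,loc(*x,np.vstack(P))))
    from scipy.optimize import differential_evolution as de
    r=de(cost,[(.498,.524),(-.2,-.17),(-.25,.05)],seed=1,tol=1e-6); print(nm,r.x.round(4),r.fun)
E
```

```text
top [ 0.5083 -0.1816 -0.1269] -144.30056762695312
scene [ 0.5154 -0.1721 -0.1409] -246.26171875
```

>>> drive_tool:
  motion:
    - [0,0.04,0,0,0,0.25,1]
    - [0,0.08,0,0,0,0.5,1]
    - [0,0.12,0,0,0,0.75,1]
    - [0,0.16,0,0,0,1.0,1]
    - [-0.01,0.2,0,0,0,1.25,1]
    - [-0.01,0.22,0,0,0,1.4,1]
    - [-0.01,0.22,0.2,0,0,1.4,1]
    - [-0.01,0.22,0.4,0,0,1.4,1]
    - [-0.01,0.22,0.6,0,0,1.4,1]
    - [-0.01,0.22,0.7,0,0,1.4,1]

```text
time: 27.65
position: [0.5132, -0.1816, 0.2078]
eef_rot: [-3.142, -0.001, 3.02]
force: [-1.3, 0.6, 4.9]
opening: 0.0226
```

```bash
python3 ff.py;python3 - <<'E'
from edge import *
t=arm.capture("top"); st=arm.state(); p=st["position"]; zb=p[2]-.1099
G=grad(t["pixels"]); d=np.linspace(-.006,.006,49)
# visible left arc (image-left = +y side): die outline upper rim and mould rim
a=np.radians(np.linspace(60,175,40))
def arc(x,y,z,r,a): return proj(t,np.c_[x+r*np.cos(a),y+r*np.sin(a),0*a+z])
for n,z,r,aa,x0 in(("die",zb+.014,.028,a,p[:2]),("die low",zb,.028,np.radians(np.linspace(100,175,40)),p[:2]),("mould",.06,.03,np.radians(np.linspace(80,220,40)),[.511,-.182]),("mould",.07,.03,np.radians(np.linspace(80,220,40)),[.511,-.182])):
    S=np.array([[score(G,arc(x0[0]+i,x0[1]+j,z,r,aa)) for j in d] for i in d]); i,j=np.unravel_index(S.argmax(),S.shape); print(n,x0[0]+d[i],x0[1]+d[j],S.max())
E
```

```text
F [-0.94 -0.26  3.01] T [-0.22  -0.087 -0.028] pos [ 0.5133 -0.1816  0.2077] rpy [ 3.1416e+00 -8.0000e-04  3.0199e+00] t 27.9 open 0.0228
die 0.5095285900309774 -0.18305566741872265 138.28712
die low 0.5105285900309774 -0.18580566741872265 145.67639
mould 0.511 -0.181 152.0612
mould 0.5095000000000001 -0.17975 151.29214
```

>>> drive_tool:
  motion:
    - [0,0.02,0.2,0,0,0.1,1]
    - [0,0.04,0.4,0,0,0.2,1]
    - [0,0.05,0.6,0,0,0.3,1]
    - [0,0.05,0.8,0,0,0.3,1]
    - [0,0.05,1.0,0,0,0.3,1]
    - [0,0.05,1.2,0,0,0.3,1]
    - [0,0.05,1.4,0,0,0.3,1]
    - [0,0.05,1.6,0,0,0.3,1]
    - [0,0.05,1.8,0,0,0.3,1]
    - [0,0.05,1.9,0,0,0.3,1]

```text
time: 29.25
position: [0.5134, -0.1811, 0.1888]
eef_rot: [-3.142, -0.0, 3.015]
force: [-3.4, -0.7, 3.9]
opening: 0.0228
```

```bash
python3 ff.py; python3 - <<'E'
from h import *
from bench import arm
s=arm.capture("scene")
cv2.imwrite("pics/c8.png",crop(s,195,200,64,56,12))
E
```

```text
F [-2.37 -1.04  2.62] T [-0.384  0.353 -0.093] pos [ 0.5134 -0.181   0.1887] rpy [ 3.1415e+00 -5.0000e-04  3.0147e+00] t 29.5 open 0.0229
```

View pics/c8.png

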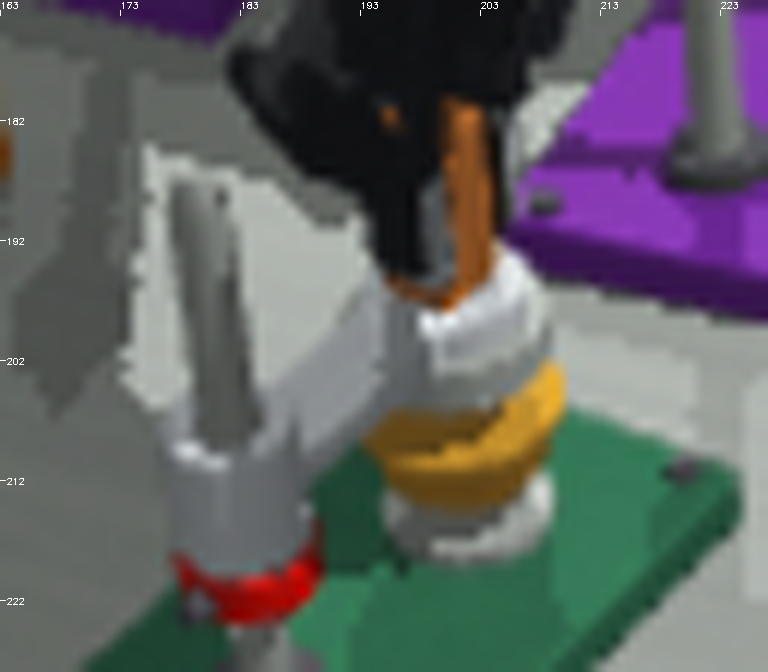

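>>> drive_tool:
  motion:
    - [0.03,-0.01,0.1,0,0,0,1]
    - [0.03,-0.02,0.2,0,0,0,1]
    - [0.03,-0.02,0.3,0,0,0,1]
    - [0.03,-0.02,0.4,0,0,0,1]
    - [0.03,-0.02,0.5,0,0,0,1]
    - [0.03,-0.02,0.6,0,0,0,1]
    - [0.03,-0.02,0.7,0,0,0,1]
    - [0.03,-0.02,0.8,0,0,0,1]
    - [0.03,-0.02,0.9,0,0,0,1]
    - [0.03,-0.02,1.0,0,0,0,1]

```text
time: 30.85
position: [0.5133, -0.1812, 0.179]
eef_rot: [3.142, 0.0, 3.015]
force: [-2.8, 0.8, 3.6]
opening: 0.0227
```

```bash
python3 ff.py
```

```text
F [-1.89  0.64  2.91] T [0.132 0.119 0.057] pos [ 0.5133 -0.1812  0.1789] rpy [3.1415e+00 1.0000e-04 3.0149e+00] t 31.1 open 0.0225
```

Not touching yet (underside at about 69 mm). I'll go down more slowly.

>>> drive_tool:
  motion:
    - [0.02,0,0.05,0,0,0,1]
    - [0.02,0,0.1,0,0,0,1]
    - [0.02,0,0.15,0,0,0,1]
    - [0.02,0,0.2,0,0,0,1]
    - [0.02,0,0.25,0,0,0,1]
    - [0.02,0,0.3,0,0,0,1]
    - [0.02,0,0.35,0,0,0,1]
    - [0.02,0,0.4,0,0,0,1]
    - [0.02,0,0.45,0,0,0,1]
    - [0.02,0,0.5,0,0,0,1]

```text
time: 32.4
position: [0.5132, -0.1812, 0.1741]
eef_rot: [-3.142, 0.001, 3.015]
force: [-0.4, 0.7, 4.1]
opening: 0.0228
```

```bash
python3 ff.py
```

```text
F [-0.02  0.32  3.44] T [ 0.108 -0.46   0.056] pos [ 0.5132 -0.1812  0.174 ] rpy [3.1416e+00 5.0000e-04 3.0149e+00] t 32.65 open 0.0227
```

>>> drive_tool:
  motion:
    - [0,0,0.05,0,0,0,1]
    - [0,0,0.1,0,0,0,1]
    - [0,0,0.15,0,0,0,1]
    - [0,0,0.2,0,0,0,1]
    - [0,0,0.25,0,0,0,1]
    - [0,0,0.3,0,0,0,1]
    - [0,0,0.3,0,0,0,1]
    - [0,0,0.3,0,0,0,1]
    - [0,0,0.3,0,0,0,1]
    - [0,0,0.3,0,0,0,1]

```text
time: 33.95
position: [0.5132, -0.1812, 0.1712]
eef_rot: [-3.142, 0.001, 3.015]
force: [1.2, 0.8, 4.7]
opening: 0.0226
```

```bash
python3 ff.py; python3 - <<'E'
from h import *
from bench import arm
s=arm.capture("scene")
cv2.imwrite("pics/c9.png",crop(s,195,205,64,56,12))
E
```

```text
F [0.69 0.41 4.99] T [ 0.145 -0.643  0.027] pos [ 0.5132 -0.1812  0.1712] rpy [-3.1415e+00  5.0000e-04  3.0149e+00] t 34.2 open 0.0227
```

View pics/c9.png

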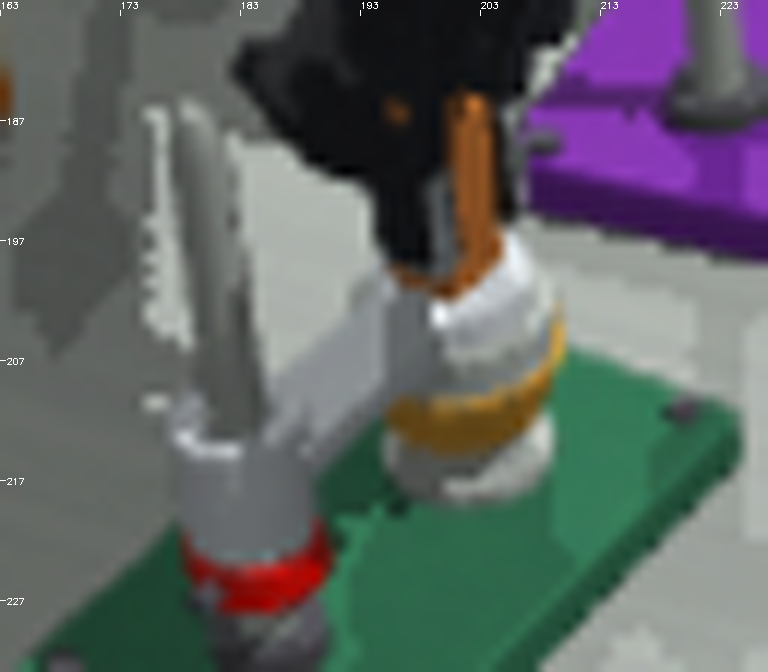

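>>> drive_tool:
  motion:
    - [0,0,0.03,0,0,0,1]
    - [0,0,0.06,0,0,0,1]
    - [0,0,0.09,0,0,0,1]
    - [0,0,0.12,0,0,0,1]
    - [0,0,0.12,0,0,0,1]
    - [0,0,0.12,0,0,0,1]
    - [0,0,0.12,0,0,0,1]
    - [0,0,0.12,0,0,0,1]
    - [0,0,0.12,0,0,0,1]
    - [0,0,0.12,0,0,0,1]

```text
time: 35.55
position: [0.5132, -0.1812, 0.1702]
eef_rot: [-3.141, 0.001, 3.015]
force: [-0.5, 0.5, 7.2]
opening: 0.023
```

```bash
python3 ff.py
```

```text
F [0.   0.89 6.48] T [ 0.245 -0.46   0.061] pos [ 0.5132 -0.1812  0.1702] rpy [-3.1415e+00  5.0000e-04  3.0150e+00] t 35.8 open 0.0232
```

>>> drive_tool:
  motion:
    - [0,0,0,0,0,0,1]
    - [0,0,0,0,0,0,1]
    - [0,0,0,0,0,0,0.8]
    - [0,0,0,0,0,0,0.72]
    - [0,0,0,0,0,0,0.68]
    - [0,0,0,0,0,0,0.62]
    - [0,0,0,0,0,0,0.55]
    - [0,0,0,0,0,0,0.45]
    - [0,0,0,0,0,0,0.35]
    - [0,0,0,0,0,0,0.35]
  grip_force: 20

```text
time: 37.1
position: [0.513, -0.1812, 0.1698]
eef_rot: [3.142, -0.0, 3.015]
force: [0.0, -1.3, 0.4]
opening: 0.0555
```

```bash
python3 ff.py
```

```text
F [ 0.06 -0.63 -0.15] T [0.    0.014 0.025] pos [ 0.513  -0.1812  0.1698] rpy [-3.1416  0.      3.0148] t 37.35 open 0.0554
```

Released, and the forces are zero. I'm retreating straight up and then back clear of the press.

>>> drive_tool:
  motion:
    - [0,0,-0.3,0,0,0,0.35]
    - [0,0,-1,0,0,0,0.35]
    - [0,0,-2.5,0,0,0,0.35]
    - [0,0,-4.5,0,0,0,0.35]
    - [0,0,-7,0,0,0,0.35]
    - [0,0,-9.5,0,0,0,0.35]
    - [0,0,-12,0,0,0,0.35]
    - [0,0,-14,0,0,0,0.35]
    - [0,0,-16,0,0,0,0.35]
    - [0,0,-17,0,0,0,0.35]

```text
time: 38.65
position: [0.5131, -0.1813, 0.3421]
eef_rot: [-3.142, 0.003, 3.015]
force: [0.1, -0.4, -0.3]
opening: 0.0557
```

>>> drive_tool:
  motion:
    - [0,1,0,0,0,0,0.35]
    - [0,4,0,0,0,0,0.35]
    - [0,8,0,0,0,0,0.35]
    - [0,12,0,0,0,0,0.35]
    - [0,16,0,0,0,0,0.35]
    - [0,20,0,0,0,0,0.35]
    - [0,24,0,0,0,0,0.35]
    - [0,28,0,0,0,0,0.35]
    - [0,29,0,0,0,0,0.35]
    - [0,29,0,0,0,0,0.35]

```text
time: 39.9
position: [0.5493, 0.107, 0.339]
eef_rot: [-3.141, -0.002, 3.016]
force: [0.2, -0.1, -0.7]
opening: 0.055
```

```bash
python3 - <<'E'
from edge import *
s,t=arm.capture("scene"),arm.capture("top"); print(arm.state()["time"])
d=[cv2.absdiff(c["pixels"],cv2.imread(f"pics/{n}0.png")).max(2) for n,c in(("scene",s),("top",t))]
cv2.imwrite("pics/c10.png",np.hstack([crop(s,195,205,50,60,8),crop(t,315,165,50,60,8,1.6)]))
cv2.imwrite("pics/c11.png",np.hstack([cv2.resize(c["pixels"],(400,300)) for c in (s,t)]))
for n,z,r in(("die rim",.074,.028),("die low",.06,.028)): print(n,search(t,lambda x,y:proj(t,circ(x,y,z,r)),[.511,-.183],.008))
print("hub top",search(t,lambda x,y:proj(t,circ(x,y,.1,.018)),[.601,-.193],.008))
E
```

```text
40.0
die rim (array([ 0.5127, -0.1833]), np.float32(129.2))
die low (array([ 0.5157, -0.186 ]), np.float32(129.6))
hub top (array([ 0.593, -0.191]), np.float32(97.0))
```

View pics/c10.png

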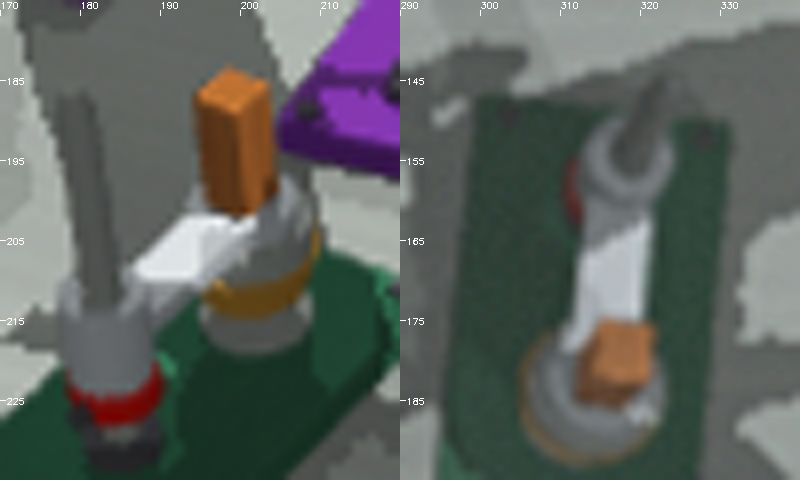

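```bash
python3 - <<'E'
from bench import arm
print(arm.state()["force"].round(2)); print(arm.close_job())
E
```

```text
[ 0.1  -0.31  0.36]
the job is handed in; nothing more can be done
None
```

I gripped the platen by its handle along its x, threaded the hub over the green press's rod and pushed the red collar down ahead of it. The die now rests on the brass mould, and the arm is well clear. The job was handed in at about 40 s.

**Contact and release:** Force on the tool rose about 1.5 N over the last 1.0 mm. That matches the mould's spring, so I put it at about 2 mm pressed down. When I let go, the force on the tool went to zero. I saw no drop: the platen was still sitting there in the later pictures.

**Final pictures:** They show the platen level, with the rod through the hub, the collar against the hub's underside and the die on the mould with its rim showing evenly apart from perspective. I judge it centred to about 1–2 mm.

**What disagreed or was not checked:**
- **Camera fits:** They disagreed by several millimetres along the scene camera's line of sight for the rod and collar. I found the rod by feel on the taper instead, with a brief light contact of about 1 N.
- **First push on the collar:** It gave about 4 N sideways on the rod. I eased that off before going on, and sideways force stayed below about 3.5 N in the readings after that.
- **Press angle:** My first estimate was about 1.5–2° out, and I corrected it while lowering.
- **Final hub fit:** The last automatic fit of the hub in the top view was about 10 mm off the position felt on the rod, with a weak score. I relied on the picture instead.
- **Other things on the bench:** I had used up the picture limit before I could view the full bench again. The arm crossed the bench carrying the platen at about 0.23 m, and no unexpected contact showed in the forces.

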